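# Make up the coffee kit and the till kit

## Task

Make up the two kits for opening the shop: in the blue tray stand the tamper on the middle of the big white disc and the cocoa shaker (grey top) on the middle of the small one; in the wooden tray lay the black ink pad squarely on the middle of the white rectangle and stand the stamp upright on the middle of the ink pad. Leave the spice jar with the yellow lid where it stands.

Things in the scene. Friction and masses are not known exactly. Their poses are not given: they have to be found in the camera images.
- coffee_tray: Blue plastic tray, fixed to the counter, 160 mm (its x) by 200 mm (its y), on feet: floor 10 mm above the counter, rim 6 mm wide with its top at 15 mm. Origin: its centre, at counter height. Two white discs inlaid in the floor: the big one (74 mm across) centred at x = 0, y = -45 mm of the tray, the small one (56 mm) at x = 0, y = +45 mm.
- till_tray: Brown wooden tray, fixed to the counter, 160 mm (its x) by 200 mm (its y), on feet: floor 10 mm above the counter, rim 6 mm wide with its top at 15 mm. Origin: its centre, at counter height. A flat white rectangle, 78 mm along x by 104 mm along y, is inlaid in the middle of the floor (x = 0, y = 0).
- tamper: Coffee tamper standing upright, 87 mm tall, 0.42 kg: round metal foot 58 mm across up to 26 mm, above it a brown wooden grip up to 38 mm across; grasp the grip, about 65 mm above the underside. Origin: centre of its underside; z up.
- cocoa_shaker: Glass shaker with grey domed top, standing upright, round, 44 mm across and 90 mm tall; grasp the body, about 55 mm above the underside. Origin: centre of its underside; z up.
- ink_pad: Closed black ink pad lying flat, 64 mm (its x) by 90 mm (its y), 14 mm thick; grasp it across the 64 mm. Origin: centre of its underside; z up.
- stamp: Wooden hand stamp standing on its face: block 34 mm (its x) by 46 mm (its y), 20 mm high, with a turned round handle about 28 mm across above it, 67 mm tall in all; grasp the handle, about 48 mm above the underside. Origin: centre of its underside; z up.
- cinnamon_jar: Glass spice jar with a yellow lid and a green label, round, 42 mm across and 96 mm tall, standing among the stock. It belongs to no kit and stays where it is. Origin: centre of its underside; z up.
Not all that is in view belongs to the job. What is shaped like the cocoa_shaker but purple or red is not meant.

How it is judged:
At the end, for the whole second after the job is handed in: Tamper, shaker and ink pad within 13 mm of the middle of their marks in tray x and y, the pad aligned within 0.2 rad; stamp within 12 x 15 mm of the pad's middle; all flat or upright, released, at rest; spice jar within 25 mm of its start (x of tamper in the frame of coffee_tray between -0.013 and 0.013 m and y of tamper in the frame of coffee_tray between -0.058 and -0.032 m and z of tamper in the frame of coffee_tray between 0.005 and 0.015 m and x of cocoa_shaker in the frame of coffee_tray between -0.013 and 0.013 m and y of cocoa_shaker in the frame of coffee_tray between 0.032 and 0.058 m and z of cocoa_shaker in the frame of coffee_tray between 0.005 and 0.015 m and x of ink_pad in the frame of till_tray between -0.013 and 0.013 m and y of ink_pad in the frame of till_tray between -0.013 and 0.013 m and z of ink_pad in the frame of till_tray between 0.005 and 0.015 m and x of stamp in the frame of ink_pad between -0.012 and 0.012 m and y of stamp in the frame of ink_pad between -0.015 and 0.015 m and z of stamp in the frame of ink_pad between 0.009 and 0.019 m and angle between the y axis of ink_pad and the y axis of till_tray, either way round below 0.2 rad and angle between each of tamper, cocoa_shaker, ink_pad, stamp's own z axis and vertical below 0.15 rad and linear speed of each of tamper, cocoa_shaker, ink_pad, stamp below 0.02 m/s and distance of cinnamon_jar from where it was at the start of the episode below 0.025 m); the robot touches nothing.
It fails at once if the spice jar is knocked over (angle between cinnamon_jar's own z axis and vertical above 0.5 rad).
It fails at once if the spice jar is moved away (distance of cinnamon_jar from where it was at the start of the episode above 0.025 m).
It also fails if it takes over 109 s, if anything falls off the work surface, if the arm or the gripper's body presses on something with over 40 N, if the wrist force passes 120 N, or if a joint passes its speed limit or range.

## Robot

A 6-joint arm with a two-finger parallel gripper is mounted at the origin on a cart in front of the work surface, level with it; the furniture and walls round the work are solid. World frame = base frame: x ahead of the robot, y to its left, z up, the work surface at z = 0. Lengths are in m, angles in rad, forces in N, time in s.
With the tool pointing down it reaches from about 0.35 to 0.925 m from the base axis. Payload 6.4 kg.
Tool frame: the origin (TCP) lies midway between the tips of the shut fingers; the grasp point (between the pads) lies manip.pinch_z behind it (manip.pinch_z is the distance from the TCP to the grasp point, in m); z points along the fingers, y is the line along which they close (so a half turn about z gives the same grasp; the last joint's range is limited). The gripper opens to 85 mm and grips with 20 to 120 N. Pads are 22 mm wide; open, the fingers measure 114 mm over their backs; the gripper's body (76 mm by 85 mm) begins 54 mm behind the grasp point. The pads swing forward as they close: fully open they stand 13 mm farther back than shut.
Start: joints at [0.977, 0.245, 1.558, -0, 1.339, -0.174], TCP at [0.265, 0.594, 0.231] pointing down, gripper open.
Joint ranges: [-3.13, 3.13], [-1.02, 2.26], [0.13, 2.54], [-0.95, 4.09], [0.21, 2.88], [-2.74, 2.74]. Speed limits (rad/s): [2.57, 2.57, 3.14, 3.14, 3.14, 3.14].

## Interface

Orientations are given as a 3x3 rotation matrix whose columns are the frame's x, y, z axes.
In Python, from cell import manip, vision, workorder, models gives the robot as it stands.
- The arm moves only by the tool servo_tool, never from a script. Its argument "commands" is text: rows parted by semicolons, each of 4 numbers parted by spaces: the shift along the tool's x, y, z in cm, then the turn about the tool's z in degrees. In form: tx ty tz spin; .... A call has 1 to 8 rows; each row is the pose to reach, as a shift and turn from the pose commanded when the call began, along the tool's axes at that moment; what a row does not reach only later rows make up. A row lasts 1/12 s, in which the tool goes at most 41.7 mm and 7.16 degrees, less where a joint would pass 70% of its speed; a pose out of reach is approached as far as the arm can. A call with a gripper value outside its range is refused whole. "hand" is the opening, from 0 (shut) to 1 (fully open), set as the call begins (left out, the last holds). The fingers move at their own pace and stop on an object; "grip_force" is the grip in N (left out, the last holds). Time passes only in rows, so rows that repeat a pose let the fingers close. It gives the time, the measured TCP pose, the force, the opening and the grip force at its end, in the units of the state.
- manip.state(): the state, without advancing time (a new reading comes with each control period).
- vision.read_camera(name): name is "scene" or "top" or "wrist"; returns (picture, depth): 420x560x3 uint8, red, green, blue; 420x560 float32, m along the optical axis (not along the pixel's ray), 0 where there is no reading.
- vision.calibration(name): a dict with "fx", "fy", "cx", "cy" (pixels), "k1" (the pictures are not rectified: a ray, as slopes to the right and down, at radius r is drawn at 1 + k1 r^2 times it, then the intrinsics apply), "world_to_cam" (4x4, takes a point from world to camera coordinates); the wrist camera has in their place "T_tool_cam" (4x4, takes a point from camera to tool coordinates, whose origin is the TCP and whose axes are the flange's). Camera axes: x right, y down, z forward; pixel columns grow to the right and rows downward; lengths in m; the calibration is good to about 2 mm. A picture is of the moment at which its call begins: read the wrist's pose just before it. calibration takes no time and is no camera call.
- workorder.finish_job(): hands the job in; it is judged then, once.
Trained networks look in the newest picture that a camera, given by its name, has taken for a name from the list of things; names that differ only in an ending like _2 or _b are one class to them, and where a whole thing is asked for, a point or a joint stands for the part that bears it (a point fixed in the world has none). Each returns a list of dicts, best first, with "p" (0 to 1); they miss things now and then, are a little off and sometimes report something else, mostly with a low value. They report only what shows in the picture. A call takes as long as a camera call. They do not tell look-alikes from the thing itself.
- models.spot_in(camera, label): "at" ([row, column] in pixels, amid what is visible of it).
- models.landmark_of(camera, label): "at" ([row, column] in pixels: a listed point, or the origin of a listed thing).
The state is a dict: "time": time; "joints": joint angles; "joint_vel": joint speeds; "tau": joint torques, N m; "tcp_pos": TCP position; "eef_rot": TCP orientation; "force": force on the tool from outside, world axes, zero at the start; "wrist_torque": the same for the moment, N m; "grip_width": finger opening in m; "gripper_force": force on a finger pad.
Only numpy, scipy, OpenCV 4.12 (cv2) and the standard library are available. Lean on these libraries where they do the work, as an engineer would, in place of code of your own. Each camera call takes 0.05 s, during which the arm holds its last target. There are 200 camera calls.

## Working session

There is one attempt and no reset: what is moved stays moved. The work goes in short steps, Python scripts to look and compute and a tool call to move; the robot and the scene stay as the last step left them, time stands still between calls to the robot, and variables do not carry over. Pictures are saved under pics/ and viewed, at most 14 in all, crops included, and the job is handed in when it is done.

Besides the shell and the picture viewer there is one more tool, called by a JSON object that holds its "method" and its "body", one argument or row to a line. servo_tool: Moves the arm, as the interface text tells. Its arguments: {"type":"object","properties":{"commands":{"type":"string"},"hand":{"type":"number"},"grip_force":{"type":"number"}},"required":["commands"]}

```bash
ls; mkdir -p pics; cat > h.py <<'E'
import numpy as np, cv2
from cell import manip, vision, workorder, models
def grab(n):
    s=manip.state(); im,d=vision.read_camera(n); c=vision.calibration(n)
    if n=='wrist':
        T=np.eye(4);T[:3,:3]=s['eef_rot'];T[:3,3]=s['tcp_pos'];W=T@np.array(c['T_tool_cam'])
    else: W=np.linalg.inv(np.array(c['world_to_cam']))
    return im,d,c,W
def ray(c,rc):
    x=(rc[1]-c['cx'])/c['fx'];y=(rc[0]-c['cy'])/c['fy'];u,v=x,y
    for _ in range(20):
        f=1+c['k1']*(u*u+v*v);u,v=x/f,y/f
    return np.array([u,v,1.])
def pt(c,W,rc,d): return (W@np.append(ray(c,rc)*d,1))[:3]
def onz(c,W,rc,z):
    r=W[:3,:3]@ray(c,rc);o=W[:3,3];return o+r*(z-o[2])/r[2]
def dep(d,rc,k=2):
    r,q=int(round(rc[0])),int(round(rc[1]));w=d[max(0,r-k):r+k+1,max(0,q-k):q+k+1];w=w[w>0]
    return float(np.median(w)) if w.size else 0
def save(n,im): cv2.imwrite('pics/'+n+'.png',im[:,:,::-1])
E
python3 - <<'E'
from h import *
np.set_printoptions(precision=3,suppress=True)
print(manip.pinch_z,manip.state()['eef_rot'])
for n in ['top','scene']:
    im,d,c,W=grab(n);save(n+'0',im);print(n,W[:3,3],c['fx'])
    np.savez('/tmp/'+n,im=im,d=d,W=W)
    for l in ['coffee_tray','till_tray','tamper','cocoa_shaker','ink_pad','stamp','cinnamon_jar']:
        for k in models.landmark_of(n,l)[:4]:
            z=dep(d,k['at']);print(l,round(k['p'],2),np.round(k['at']),pt(c,W,k['at'],z) if z else None)
print(vision.calibration('wrist')['T_tool_cam'],manip.state()['time'])
E
```

```text
pics
0.0187 [[-0.913  0.408 -0.001]
 [ 0.408  0.913 -0.002]
 [ 0.    -0.002 -1.   ]]
top [ 0.368 -0.135  1.36 ] 528.1442645694514
coffee_tray 0.8 [218. 246.] [ 0.526 -0.046  0.008]
coffee_tray 0.18 [210. 141.] [0.545 0.224 0.009]
till_tray 0.85 [208. 138.] [0.553 0.232 0.01 ]
tamper 0.59 [205. 385.] [ 0.549 -0.389  0.081]
cocoa_shaker 0.87 [256. 423.] [ 0.426 -0.49   0.033]
cocoa_shaker 0.76 [246. 383.] [ 0.45  -0.387  0.062]
cocoa_shaker 0.51 [171. 369.] [ 0.637 -0.356  0.056]
ink_pad 0.97 [257. 326.] [ 0.425 -0.251  0.015]
stamp 0.68 [214. 333.] [ 0.527 -0.265  0.064]
stamp 0.45 [247. 383.] [ 0.447 -0.386  0.059]
cinnamon_jar 0.93 [170. 336.] [ 0.632 -0.27   0.093]
cinnamon_jar 0.65 [206. 384.] [ 0.547 -0.389  0.075]
scene [-0.072  0.473  1.046] 505.9166356391918
coffee_tray 0.81 [236. 251.] [ 0.532 -0.038  0.01 ]
till_tray 0.74 [299. 161.] [0.539 0.24  0.012]
cocoa_shaker 0.69 [183. 363.] [ 0.445 -0.381  0.023]
cocoa_shaker 0.64 [155. 307.] [ 0.635 -0.353  0.019]
cocoa_shaker 0.55 [171. 400.] [ 0.411 -0.511  0.008]
stamp 0.66 [191. 315.] [ 0.519 -0.265  0.019]
stamp 0.64 [239. 251.] [ 0.524 -0.032  0.009]
cinnamon_jar 0.95 [170. 284.] [ 0.635 -0.259  0.022]
[[-0.    -0.96  -0.281  0.071]
 [ 1.    -0.    -0.001 -0.   ]
 [ 0.001 -0.281  0.96  -0.142]
 [ 0.     0.     0.     1.   ]] 0.8
```

View pics/top0.png

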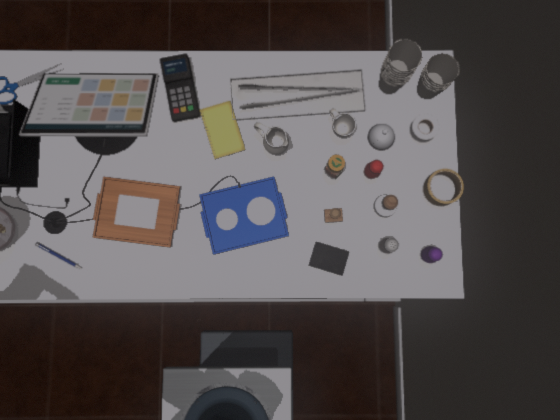

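View pics/scene0.png

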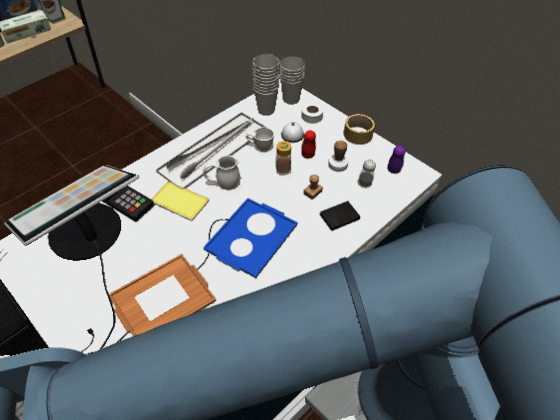

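The top view shows three things shaped like the shaker: purple at (254,432), red (168,376) and grey-topped (244,390). Grey is the one I want. The tamper is at (203,388), the stamp at (214,334), the pad at (258,329), and the jar, which must not move, at (163,337). The big disc is at (211,261), the small disc at (219,227) and the white rectangle at (212,137).

```bash
cat > seg.py <<'E'
from h import *
np.set_printoptions(precision=4,suppress=True)
def blob(mask,c,W,z,box):
    m=np.zeros_like(mask,np.uint8);r0,r1,q0,q1=box;m[r0:r1,q0:q1]=mask[r0:r1,q0:q1]
    n,l,s,_=cv2.connectedComponentsWithStats(m);
    i=1+np.argmax(s[1:,4]);rr,qq=np.nonzero(l==i)
    P=np.array([onz(c,W,(a,b),z)[:2] for a,b in zip(rr,qq)])
    (ce,sz,an)=cv2.minAreaRect((P*1000).astype(np.float32))
    return P.mean(0),np.array(ce)/1000,np.array(sz),an
E
python3 - <<'E'
from seg import *
f=np.load('/tmp/top.npz');im,d,W=f['im'],f['d'],f['W'];c=vision.calibration('top')
g=im.min(2)>120
hsv=cv2.cvtColor(im,cv2.COLOR_RGB2HSV)
print('big',blob(g,c,W,.01,(195,228,244,278)))
print('small',blob(g,c,W,.01,(206,233,214,240)))
print('rect',blob(g,c,W,.01,(190,232,112,163)))
print('pad',blob(im.max(2)<75,c,W,.014,(235,280,300,355)))
print('depth z: big',pt(c,W,(211,261),dep(d,(211,261))),'rect',pt(c,W,(212,137),dep(d,(212,137))))
for n,rc,R in [('tamper',(203,388),20),('shaker',(244,390),20),('stamp',(214,334),20),('jar',(163,337),20)]:
    r,q=rc;best=[]
    for a in range(r-R,r+R):
        for b in range(q-R,q+R):
            if d[a,b]>0: best.append(pt(c,W,(a,b),d[a,b]))
    B=np.array(best);zt=np.percentile(B[:,2],99.5);T=B[B[:,2]>zt-.02]
    print(n,zt,T.mean(0),T.min(0),T.max(0))
E
```

```text
big (array([ 0.5446, -0.0829]), array([ 0.5448, -0.083 ]), array([69.8342, 69.4246]), 44.896644592285156)
small (array([0.5231, 0.0044]), array([0.5229, 0.0044]), array([52.3069, 52.6458]), 26.756044387817383)
rect (array([0.543 , 0.2358]), array([0.5432, 0.2358]), array([103.5197,  77.2816]), 82.42833709716797)
pad (array([ 0.4216, -0.2565]), array([ 0.4218, -0.2564]), array([87.8007, 61.9528]), 73.26127624511719)
depth z: big [ 0.5434 -0.0842  0.0094] rect [0.5416 0.2342 0.0095]
tamper 0.08861880796602134 [ 0.5558 -0.4014  0.0825] [ 0.5392 -0.4204  0.071 ] [ 0.5736 -0.3842  0.0905]
shaker 0.08972030098478288 [ 0.4516 -0.4004  0.0835] [ 0.436  -0.4166  0.0699] [ 0.4679 -0.3847  0.0917]
stamp 0.06751607206729318 [ 0.5312 -0.2687  0.0627] [ 0.5185 -0.2821  0.0506] [ 0.5443 -0.257   0.0708]
jar 0.10000587700018092 [ 0.6503 -0.2702  0.0948] [ 0.6307 -0.291   0.0807] [ 0.6709 -0.2507  0.1012]
```

{"method": "servo_tool", "body": {
  "commands": "0 0 -4 0; 0 0 -8 0; 0 0 -12 0; 0 0 -15 0",
  "hand": 1
}}

```text
time: 1.13
tcp_pos: [0.2651, 0.5939, 0.3855]
eef_rot: [[-0.913, 0.407, 0.002], [0.408, 0.913, 0.003], [-0.001, 0.004, -1.0]]
force: [-0.6, -0.2, 0.8]
grip_width: 0.0854
gripper_force: 0.0
```

```bash
cat >> h.py <<'E'
def go(x,y,z,yaw,s=None):
    """tool deltas (cm) and spin (deg) to reach world TCP x,y,z with tool-y yaw (deg)"""
    s=s or manip.state();R=np.array(s['eef_rot'])
    t=R.T@(np.array([x,y,z])-s['tcp_pos'])*100
    cur=np.degrees(np.arctan2(R[1,1],R[0,1]));sp=(cur-yaw+180)%360-180
    print('go %.2f %.2f %.2f %.1f | pos'%(*t,sp),np.round(s['tcp_pos'],4),'yaw %.1f t %.1f'%(cur,s['time']))
E
python3 -c "
from h import *
go(.5,-.31,.36,-16.7)"
```

```text
go -58.29 -72.98 2.30 82.7 | pos [0.2651 0.5939 0.3855] yaw 66.0 t 1.1
```

{"method": "servo_tool", "body": {
  "commands": "-58.3 -73 2.5 0; -58.3 -73 2.5 0; -58.3 -73 2.5 0; -58.3 -73 2.5 0; -58.3 -73 2.5 0; -58.3 -73 2.5 0; -58.3 -73 2.5 0; -58.3 -73 2.5 0"
}}

```text
time: 1.8
tcp_pos: [0.3485, 0.2693, 0.3725]
eef_rot: [[-0.914, 0.407, 0.001], [0.407, 0.914, 0.0], [-0.001, 0.001, -1.0]]
force: [0.7, -0.1, 0.3]
grip_width: 0.0851
gripper_force: 0.0
```

```bash
python3 -c "
from h import *
go(.5,-.31,.36,-16.7)"
```

```text
go -37.40 -46.76 1.24 82.7 | pos [0.3485 0.2693 0.3725] yaw 66.0 t 1.8
```

{"method": "servo_tool", "body": {
  "commands": "-37.4 -46.8 1.2 83; -37.4 -46.8 1.2 83; -37.4 -46.8 1.2 83; -37.4 -46.8 1.2 83; -37.4 -46.8 1.2 83; -37.4 -46.8 1.2 83; -37.4 -46.8 1.2 83; -37.4 -46.8 1.2 83"
}}

```text
time: 2.47
tcp_pos: [0.4325, -0.0537, 0.3661]
eef_rot: [[-0.144, 0.99, 0.001], [0.99, 0.144, -0.0], [-0.001, 0.001, -1.0]]
force: [0.4, 0.6, 0.4]
grip_width: 0.0852
gripper_force: 0.0
```

```bash
python3 -c "
from h import *
go(.5,-.31,.36,-16.7)"
```

```text
go -26.34 2.99 0.63 25.0 | pos [ 0.4325 -0.0537  0.3661] yaw 8.3 t 2.5
```

{"method": "servo_tool", "body": {
  "commands": "-26.3 3 0.6 25; -26.3 3 0.6 25; -26.3 3 0.6 25; -26.3 3 0.6 25; -26.3 3 0.6 25; -26.3 3 0.6 25; -26.3 3 0.6 25; -26.3 3 0.6 25"
}}

```text
time: 3.13
tcp_pos: [0.5016, -0.3102, 0.3584]
eef_rot: [[0.285, 0.959, -0.001], [0.959, -0.285, 0.001], [0.0, -0.002, -1.0]]
force: [-0.2, -0.1, -0.2]
grip_width: 0.0855
gripper_force: 0.0
```

```bash
python3 - <<'E'
from seg import *
im,d,c,W=grab('wrist');save('w1',im)
P=np.array([[pt(c,W,(r,q),d[r,q]) if d[r,q]>0 else np.zeros(3)+9 for q in range(560)] for r in range(420)])
np.savez('/tmp/w1',P=P,im=im)
print(manip.state()['tcp_pos'],manip.state()['joints'],W[:3,3])
for n,(x,y,h) in dict(tamper=(.5555,-.401,.087),shaker=(.4515,-.4,.09),stamp=(.531,-.269,.067),jar=(.65,-.27,.096)).items():
    m=(np.hypot(P[...,0]-x,P[...,1]-y)<.035)&(P[...,2]>.03)&(P[...,2]<.12)
    B=P[m];
    if len(B)<20: print(n,'few');continue
    zt=np.percentile(B[:,2],99.5)
    for lo,hi in [(.03,.05),(.05,.065),(zt-.01,zt+.01)]:
        T=B[(B[:,2]>lo)&(B[:,2]<hi)];
        if len(T): print(n,'top %.4f'%zt,lo,len(T),T.min(0),T.max(0),(T.min(0)+T.max(0))[:2]/2)
m=(np.hypot(P[...,0]-.4218,P[...,1]+.2564)<.07)&(P[...,2]>.008)&(P[...,2]<.02)
print('pad z',np.median(P[m][:,2]),cv2.minAreaRect((P[m][:,:2]*1000).astype(np.float32)))
m2=(np.hypot(P[...,0]-.4218,P[...,1]+.2564)<.09)&(P[...,2]<.006)
print('counter z',np.median(P[m2][:,2]))
for l in ['ink_pad','stamp','tamper','cocoa_shaker']:
    for k in models.landmark_of('wrist',l)[:3]: print(l,round(k['p'],2),np.round(k['at']),onz(c,W,k['at'],0))
E
```

```text
[ 0.5016 -0.3082  0.3589] [-0.7435  0.0268  1.5684  0.0002  1.5481 -0.4561] [ 0.5222 -0.242   0.5008]
tamper top 0.0881 0.03 16 [ 0.5454 -0.3957  0.0325] [ 0.566  -0.3889  0.0492] [ 0.5557 -0.3923]
tamper top 0.0881 0.05 27 [ 0.5418 -0.3954  0.0516] [ 0.5674 -0.3862  0.0648] [ 0.5546 -0.3908]
tamper top 0.0881 0.0780689957400295 495 [ 0.539  -0.4223  0.0781] [ 0.5749 -0.3863  0.0888] [ 0.5569 -0.4043]
shaker top 0.0897 0.03 190 [ 0.4355 -0.4138  0.0301] [ 0.4746 -0.3816  0.0498] [ 0.455  -0.3977]
shaker top 0.0897 0.05 127 [ 0.4354 -0.4143  0.0502] [ 0.4705 -0.3843  0.0644] [ 0.4529 -0.3993]
shaker top 0.0897 0.07967645184241054 345 [ 0.4368 -0.4194  0.0797] [ 0.4671 -0.3871  0.0906] [ 0.452  -0.4033]
stamp top 0.0684 0.05 185 [ 0.5182 -0.2841  0.059 ] [ 0.5443 -0.2578  0.065 ] [ 0.5312 -0.271 ]
stamp top 0.0684 0.058437748649498224 308 [ 0.5182 -0.2841  0.059 ] [ 0.5443 -0.2578  0.0685] [ 0.5312 -0.271 ]
jar top 0.0985 0.03 113 [ 0.6262 -0.2952  0.03  ] [ 0.652  -0.2471  0.0498] [ 0.6391 -0.2712]
jar top 0.0985 0.05 101 [ 0.6264 -0.2942  0.05  ] [ 0.65  -0.248  0.065] [ 0.6382 -0.2711]
jar top 0.0985 0.08848005149025395 930 [ 0.6301 -0.2923  0.0885] [ 0.6715 -0.2516  0.0994] [ 0.6508 -0.2719]
pad z 0.014289350456528127 ((420.9417724609375, -257.9246826171875), (89.59473419189453, 64.78133392333984), 73.14106750488281)
counter z -0.0002942609172346955
ink_pad 0.78 [150. 226.] [ 0.4218 -0.2571  0.    ]
stamp 0.75 [140. 296.] [ 0.5307 -0.2731  0.    ]
tamper 0.68 [214. 336.] [ 0.5619 -0.4081  0.    ]
tamper 0.42 [230. 274.] [ 0.455  -0.4072  0.    ]
cocoa_shaker 0.94 [230. 274.] [ 0.455  -0.4062  0.    ]
cocoa_shaker 0.77 [178. 384.] [ 0.6509 -0.3712  0.    ]
cocoa_shaker 0.67 [287. 279.] [ 0.431  -0.5124  0.    ]
```

View pics/w1.png

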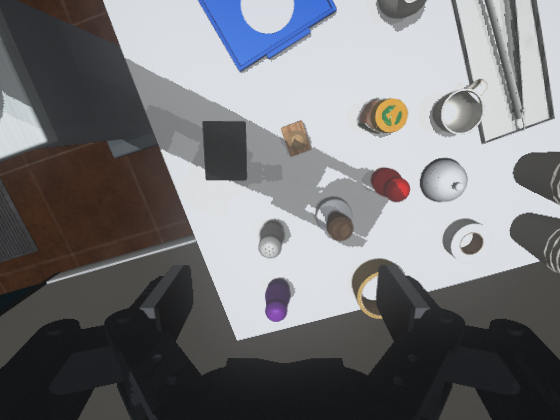

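The wrist view agrees with the top view to within about 2 mm. The grey-topped shaker at (230,272) is clearly separate from purple (300,277) and red (184,393). The pad is at (150,226), the stamp at (138,296), the tamper at (215,336) and the jar at (115,388). I'll start with the pad.

```bash
python3 -c "
from h import *
go(.4213,-.257,.08,-16.8)"
```

```text
go 2.42 -9.11 28.02 0.5 | pos [ 0.5018 -0.3057  0.3602] yaw -16.3 t 3.4
```

{"method": "servo_tool", "body": {
  "commands": "2.4 -9.1 28 0.5; 2.4 -9.1 28 0.5; 2.4 -9.1 28 0.5; 2.4 -9.1 28 0.5; 2.4 -9.1 28 0.5; 2.4 -9.1 28 0.5; 2.4 -9.1 28 0.5; 2.4 -9.1 28 0.5"
}}

```text
time: 4.05
tcp_pos: [0.4157, -0.2521, 0.0729]
eef_rot: [[0.289, 0.957, -0.011], [0.957, -0.289, 0.01], [0.007, -0.013, -1.0]]
force: [-0.8, 1.2, -2.3]
grip_width: 0.0853
gripper_force: 0.0
```

{"method": "servo_tool", "body": {
  "commands": "0 0 0 0; 0 0 0 0; 0 0 0 0; 0 0 0 0"
}}

```text
time: 4.38
tcp_pos: [0.4235, -0.2602, 0.0829]
eef_rot: [[0.289, 0.957, 0.004], [0.957, -0.289, -0.004], [-0.003, 0.005, -1.0]]
force: [0.4, 0.0, 0.6]
grip_width: 0.0852
gripper_force: 0.0
```

```bash
python3 -c "
from h import *
go(.4213,-.257,.001,-16.8)"
```

```text
go 0.27 -0.35 8.19 -0.0 | pos [ 0.4235 -0.2602  0.0829] yaw -16.8 t 4.4
```

{"method": "servo_tool", "body": {
  "commands": "0.1 -0.1 1.2 0; 0.2 -0.3 2.4 0; 0.3 -0.3 3.6 0; 0.3 -0.3 4.6 0; 0.3 -0.3 5.4 0; 0.3 -0.3 6 0; 0.3 -0.3 6 0; 0.3 -0.3 6 0"
}}

```text
time: 5.05
tcp_pos: [0.4194, -0.2548, 0.0198]
eef_rot: [[0.29, 0.957, 0.0], [0.957, -0.29, -0.0], [-0.0, 0.0, -1.0]]
force: [0.0, -0.4, 0.5]
grip_width: 0.0852
gripper_force: 0.0
```

{"method": "servo_tool", "body": {
  "commands": "0 0 0 0; 0 0 0 0; 0 0 0 0; 0 0 0 0"
}}

```text
time: 5.38
tcp_pos: [0.4194, -0.2548, 0.0201]
eef_rot: [[0.29, 0.957, 0.001], [0.957, -0.29, -0.001], [-0.0, 0.001, -1.0]]
force: [-0.2, -0.2, 0.1]
grip_width: 0.0851
gripper_force: 0.0
```

```bash
python3 -c "
from h import *
go(.4213,-.257,.001,-16.8)"
```

```text
go -0.16 0.24 1.91 -0.0 | pos [ 0.4194 -0.2548  0.0201] yaw -16.8 t 5.4
```

Settled. I'll go down and close.

{"method": "servo_tool", "body": {
  "commands": "-0.1 0.2 0.5 0; -0.2 0.2 1 0; -0.2 0.2 1.5 0; -0.2 0.2 1.9 0; -0.2 0.2 1.9 0; -0.2 0.2 1.9 0"
}}

```text
time: 5.88
tcp_pos: [0.4202, -0.2567, 0.0001]
eef_rot: [[0.29, 0.957, -0.001], [0.957, -0.29, 0.001], [0.001, -0.001, -1.0]]
force: [0.4, -0.1, 0.4]
grip_width: 0.0852
gripper_force: 0.0
```

{"method": "servo_tool", "body": {
  "commands": "0 0 0 0; 0 0 0 0; 0 0 0 0; 0 0 0 0; 0 0 0 0; 0 0 0 0; 0 0 0 0; 0 0 0 0",
  "hand": 0,
  "grip_force": 50
}}

```text
time: 6.55
tcp_pos: [0.4211, -0.2576, 0.0013]
eef_rot: [[0.29, 0.957, 0.001], [0.957, -0.29, -0.001], [-0.001, 0.001, -1.0]]
force: [-0.9, 0.3, 5.6]
grip_width: 0.0623
gripper_force: 55.1
```

{"method": "servo_tool", "body": {
  "commands": "0 0 -0.5 0; 0 0 -1.5 0; 0 0 -3 0; 0 0 -5 0; 0 0 -7 0; 0 0 -8 0; 0 0 -8 0; 0 0 -8 0"
}}

```text
time: 7.22
tcp_pos: [0.4205, -0.2571, 0.0809]
eef_rot: [[0.29, 0.957, 0.0], [0.957, -0.29, -0.001], [-0.0, 0.001, -1.0]]
force: [-1.1, 0.2, -1.7]
grip_width: 0.0624
gripper_force: 54.7
```

```bash
python3 - <<'E'
from h import *
im,d,c,W=grab('wrist');save('w2',im)
go(.543,.235,.08,-7.6)
E
```

```text
go 50.61 -2.48 0.03 -9.2 | pos [ 0.42   -0.2566  0.08  ] yaw -16.8 t 7.3
```

View pics/w2.png

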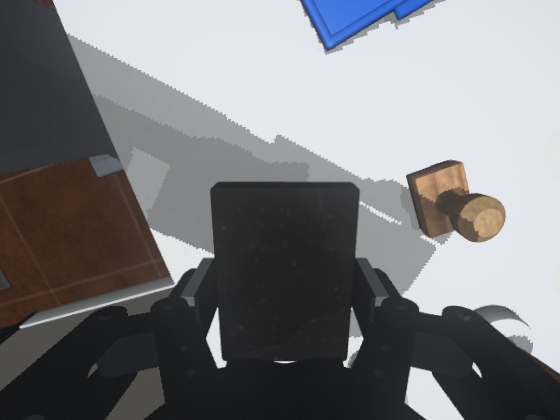

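The pad is held squarely, with its edges at columns 213–358. I'll carry it to the wooden tray.

{"method": "servo_tool", "body": {
  "commands": "2 -0.1 -0.5 0; 5 -0.2 -1 -1; 9 -0.4 -1 -2; 13 -0.6 -1 -3; 17 -0.8 -1 -4; 21 -1 -1 -5; 25 -1.2 -1 -6; 29 -1.4 -1 -7"
}}

```text
time: 7.93
tcp_pos: [0.4901, 0.0267, 0.0891]
eef_rot: [[0.17, 0.985, -0.003], [0.985, -0.17, 0.0], [-0.0, -0.003, -1.0]]
force: [0.5, -0.5, -0.8]
grip_width: 0.0625
gripper_force: 54.6
```

```bash
python3 -c "
from h import *
go(.543,.235,.08,-7.6)"
```

```text
go 21.43 1.67 0.91 -2.2 | pos [0.4901 0.0267 0.0891] yaw -9.8 t 7.9
```

{"method": "servo_tool", "body": {
  "commands": "4 0.3 0 -0.5; 8 0.6 0 -1; 12 1 0 -1.5; 15.5 1.2 0 -2; 18.5 1.5 0 -2; 20.5 1.7 0 -2; 21.2 1.7 0 -2; 21.4 1.7 0 -2"
}}

```text
time: 8.6
tcp_pos: [0.5435, 0.2333, 0.089]
eef_rot: [[0.135, 0.991, -0.003], [0.991, -0.135, -0.001], [-0.001, -0.003, -1.0]]
force: [-0.5, -0.1, 0.1]
grip_width: 0.0624
gripper_force: 54.6
```

{"method": "servo_tool", "body": {
  "commands": "0 0 0 0; 0 0 0 0; 0 0 0 0; 0 0 0 0"
}}

```text
time: 8.93
tcp_pos: [0.5444, 0.2314, 0.0906]
eef_rot: [[0.138, 0.99, -0.0], [0.99, -0.138, -0.0], [-0.0, -0.0, -1.0]]
force: [-0.3, 0.3, -1.0]
grip_width: 0.0624
gripper_force: 54.6
```

```bash
python3 - <<'E'
from seg import *
im,d,c,W=grab('top');np.savez('/tmp/top',im=im,d=d,W=W)
go(.543,.235,.035,-7.6)
E
```

```text
go 0.32 -0.20 5.57 -0.3 | pos [0.5445 0.2315 0.0907] yaw -7.9 t 9.0
```

{"method": "servo_tool", "body": {
  "commands": "0.2 -0.1 1 -0.3; 0.3 -0.2 2 -0.3; 0.3 -0.2 3 -0.3; 0.3 -0.2 4 -0.3; 0.3 -0.2 5 -0.3; 0.3 -0.2 5.6 -0.3; 0.3 -0.2 6 -0.3; 0.3 -0.2 6 -0.3"
}}

```text
time: 9.65
tcp_pos: [0.5422, 0.2355, 0.0293]
eef_rot: [[0.131, 0.991, -0.002], [0.991, -0.131, -0.0], [-0.001, -0.002, -1.0]]
force: [-0.8, -1.1, -0.4]
grip_width: 0.0623
gripper_force: 54.7
```

{"method": "servo_tool", "body": {
  "commands": "0 0 0.4 0; 0 0 0.8 0; 0 0 1.2 0; 0 0 1.5 0; 0 0 1.7 0; 0 0 1.7 0; 0 0 1.7 0; 0 0 1.7 0"
}}

```text
time: 10.32
tcp_pos: [0.5432, 0.2358, 0.0139]
eef_rot: [[0.131, 0.991, 0.0], [0.991, -0.131, 0.0], [0.0, 0.0, -1.0]]
force: [-0.9, 0.2, -1.5]
grip_width: 0.0622
gripper_force: 54.7
```

```bash
python3 -c "
from h import *
go(.543,.235,.0115,-7.6);print(manip.state()['force'])"
```

```text
go -0.08 -0.01 0.24 0.1 | pos [0.5432 0.2358 0.0139] yaw -7.5 t 10.3
[-0.87696422  0.1954988  -1.53846897]
```

{"method": "servo_tool", "body": {
  "commands": "0 0 0.1 0; 0 0 0.2 0; 0 0 0.2 0; 0 0 0.2 0"
}}

```text
time: 10.65
tcp_pos: [0.5429, 0.2357, 0.0116]
eef_rot: [[0.131, 0.991, -0.0], [0.991, -0.131, -0.0], [-0.0, -0.0, -1.0]]
force: [0.4, 0.3, -0.1]
grip_width: 0.0625
gripper_force: 54.7
```

{"method": "servo_tool", "body": {
  "commands": "0 0 0 0; 0 0 0 0; 0 0 0 0; 0 0 0 0",
  "hand": 1
}}

```text
time: 10.98
tcp_pos: [0.5431, 0.2357, 0.0118]
eef_rot: [[0.131, 0.991, 0.0], [0.991, -0.131, 0.0], [0.0, 0.0, -1.0]]
force: [0.2, 0.1, -0.2]
grip_width: 0.0854
gripper_force: 0.0
```

{"method": "servo_tool", "body": {
  "commands": "0 0 -1 0; 0 0 -3 0; 0 0 -6 0; 0 0 -10 0; 0 0 -14 0; 0 0 -17 0; 0 0 -19 0; 0 0 -19 0"
}}

```text
time: 11.65
tcp_pos: [0.5461, 0.2365, 0.209]
eef_rot: [[0.131, 0.991, 0.011], [0.991, -0.131, 0.003], [0.004, 0.011, -1.0]]
force: [-0.3, 0.1, 0.1]
grip_width: 0.0854
gripper_force: 0.0
```

```bash
python3 - <<'E'
from seg import *
im,d,c,W=grab('wrist');save('w3',im)
print(models.landmark_of('wrist','ink_pad')[:1],[onz(c,W,k['at'],.01) for k in models.landmark_of('wrist','ink_pad')[:1]])
P=np.array([[pt(c,W,(r,q),d[r,q]) if d[r,q]>0 else np.zeros(3)+9 for q in range(560)] for r in range(420)])
m=(np.hypot(P[...,0]-.543,P[...,1]-.235)<.08)&(P[...,2]>.0185)&(P[...,2]<.032)
print('pad',np.median(P[m][:,2]),cv2.minAreaRect((P[m][:,:2]*1000).astype(np.float32)))
g=(im.min(2)>120)&(np.hypot(P[...,0]-.543,P[...,1]-.235)<.07)&(P[...,2]<.016)
print('rect',cv2.minAreaRect((P[g][:,:2]*1000).astype(np.float32)))
go(.531,-.270,.20,-7.6)
E
```

```text
[{'at': [190.4, 277.4], 'p': 0.97}] [array([0.5407, 0.2352, 0.01  ])]
pad 0.024144401277695182 ((543.4522705078125, 235.73724365234375), (88.18893432617188, 64.15602111816406), 82.17567443847656)
rect ((542.5926513671875, 235.16317749023438), (103.20921325683594, 79.06172943115234), 82.6292953491211)
go -50.27 5.51 0.14 0.1 | pos [0.5425 0.2356 0.2013] yaw -7.5 t 11.8
```

View pics/w3.png

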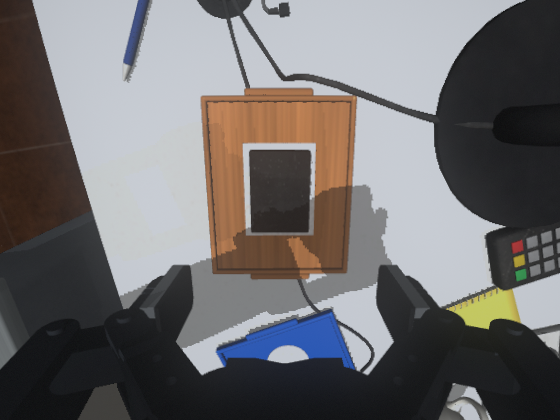

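The pad lies square on the white rectangle, offset 1 mm and 0.5°. The stamp is next.

{"method": "servo_tool", "body": {
  "commands": "-2 0.2 0 0; -5 0.5 0 0; -9 1 0 0; -13 1.4 0 0; -17 1.9 0 0; -21 2.3 0 0; -25 2.7 0 0; -29 3.2 0 0"
}}

```text
time: 12.47
tcp_pos: [0.5349, -0.0574, 0.1995]
eef_rot: [[0.131, 0.991, -0.004], [0.991, -0.131, 0.001], [0.001, -0.004, -1.0]]
force: [0.7, 0.8, 0.1]
grip_width: 0.0853
gripper_force: 0.0
```

{"method": "servo_tool", "body": {
  "commands": "-4 0.4 0 0; -8 0.9 0 0; -12 1.3 0 0; -15.5 1.7 0 0; -18.5 2 0 0; -20.3 2.2 0 0; -21.1 2.3 0 0; -21.3 2.3 0 0"
}}

```text
time: 13.13
tcp_pos: [0.5305, -0.2708, 0.1998]
eef_rot: [[0.133, 0.991, -0.003], [0.991, -0.133, 0.002], [0.002, -0.003, -1.0]]
force: [0.0, 0.9, -0.3]
grip_width: 0.0853
gripper_force: 0.0
```

{"method": "servo_tool", "body": {
  "commands": "0 0 0 0; 0 0 0 0; 0 0 0 0; 0 0 0 0"
}}

```text
time: 13.47
tcp_pos: [0.5316, -0.2689, 0.2017]
eef_rot: [[0.13, 0.992, -0.0], [0.992, -0.13, 0.0], [0.0, -0.0, -1.0]]
force: [0.5, 0.1, 0.8]
grip_width: 0.085
gripper_force: 0.0
```

```bash
python3 -c "
from h import *
go(.531,-.270,.029,-7.5)"
```

```text
go -0.12 -0.04 17.27 0.0 | pos [ 0.5316 -0.2689  0.2017] yaw -7.5 t 13.5
```

{"method": "servo_tool", "body": {
  "commands": "-0.1 0 2 0; -0.1 0 5 0; -0.1 0 8 0; -0.1 0 11 0; -0.1 0 13.5 0; -0.1 0 15.5 0; -0.1 0 16.6 0; -0.1 0 17.2 0",
  "hand": 0.7
}}

```text
time: 14.13
tcp_pos: [0.5306, -0.2699, 0.028]
eef_rot: [[0.131, 0.991, -0.002], [0.991, -0.131, 0.002], [0.001, -0.002, -1.0]]
force: [0.1, -0.1, -0.4]
grip_width: 0.0595
gripper_force: 0.0
```

{"method": "servo_tool", "body": {
  "commands": "0 0 0 0; 0 0 0 0; 0 0 0 0; 0 0 0 0"
}}

```text
time: 14.47
tcp_pos: [0.5323, -0.2718, 0.0313]
eef_rot: [[0.131, 0.991, 0.002], [0.991, -0.131, -0.002], [-0.001, 0.002, -1.0]]
force: [0.2, -0.2, 0.4]
grip_width: 0.0595
gripper_force: 0.0
```

{"method": "servo_tool", "body": {
  "commands": "0 0 0 0; 0 0 0 0; 0 0 0 0; 0 0 0 0; 0 0 0 0; 0 0 0 0; 0 0 0 0",
  "hand": 0,
  "grip_force": 35
}}

```text
time: 15.05
tcp_pos: [0.5317, -0.2714, 0.0303]
eef_rot: [[0.131, 0.991, 0.001], [0.991, -0.131, -0.0], [-0.0, 0.001, -1.0]]
force: [-1.5, -0.4, 5.5]
grip_width: 0.0243
gripper_force: 34.3
```

{"method": "servo_tool", "body": {
  "commands": "0 0 -0.5 0; 0 0 -1.5 0; 0 0 -3 0; 0 0 -5 0; 0 0 -7 0; 0 0 -9 0; 0 0 -10 0; 0 0 -10 0"
}}

```text
time: 15.72
tcp_pos: [0.5328, -0.2722, 0.1329]
eef_rot: [[0.131, 0.991, 0.004], [0.991, -0.131, -0.003], [-0.003, 0.005, -1.0]]
force: [-0.1, -0.4, -0.7]
grip_width: 0.0249
gripper_force: 34.3
```

```bash
python3 - <<'E'
from h import *
im,d,c,W=grab('wrist');save('w4',im)
go(.543,.2355,.13,-7.5)
E
```

```text
go 50.41 -5.55 0.01 -0.0 | pos [ 0.5319 -0.2716  0.1309] yaw -7.5 t 15.8
```

View pics/w4.png

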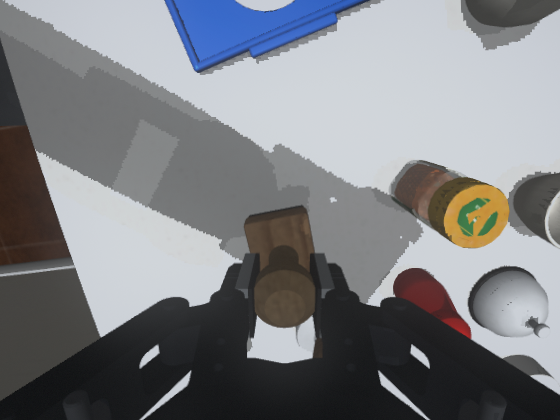

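The stamp is held upright by its handle (handle top at (295,285)) and the jar stands undisturbed. I'll carry it to the pad.

{"method": "servo_tool", "body": {
  "commands": "2 -0.2 0 0; 5 -0.5 0 0; 9 -1 0 0; 13 -1.4 0 0; 17 -1.9 0 0; 21 -2.3 0 0; 25 -2.7 0 0; 29 -3.2 0 0"
}}

```text
time: 16.43
tcp_pos: [0.5362, 0.0226, 0.1279]
eef_rot: [[0.132, 0.991, -0.003], [0.991, -0.132, 0.001], [0.0, -0.003, -1.0]]
force: [1.7, -0.0, 0.3]
grip_width: 0.0248
gripper_force: 34.4
```

{"method": "servo_tool", "body": {
  "commands": "4 -0.4 0 0; 8 -0.9 0 0; 12 -1.3 0 0; 15.5 -1.7 0 0; 18.5 -2 0 0; 20.3 -2.2 0 0; 21.2 -2.3 0 0; 21.4 -2.3 0 0"
}}

```text
time: 17.1
tcp_pos: [0.5419, 0.2367, 0.1281]
eef_rot: [[0.129, 0.992, -0.003], [0.992, -0.129, -0.001], [-0.001, -0.003, -1.0]]
force: [0.2, -0.7, -0.4]
grip_width: 0.0247
gripper_force: 34.4
```

{"method": "servo_tool", "body": {
  "commands": "0 0 0 0; 0 0 0 0; 0 0 0 0; 0 0 0 0"
}}

```text
time: 17.43
tcp_pos: [0.5431, 0.2346, 0.1296]
eef_rot: [[0.133, 0.991, -0.0], [0.991, -0.133, -0.0], [-0.0, -0.0, -1.0]]
force: [-0.1, -0.2, -0.9]
grip_width: 0.0244
gripper_force: 34.4
```

```bash
python3 -c "
from h import *
go(.543,.2355,.0545,-7.5)"
```

```text
go 0.09 -0.03 7.51 -0.1 | pos [0.5431 0.2346 0.1296] yaw -7.6 t 17.4
```

{"method": "servo_tool", "body": {
  "commands": "0.1 0 1 0; 0.1 0 2.4 0; 0.1 0 3.8 0; 0.1 0 5 0; 0.1 0 6 0; 0.1 0 6.6 0; 0.1 0 6.8 0; 0.1 0 6.8 0"
}}

```text
time: 18.1
tcp_pos: [0.5428, 0.2366, 0.061]
eef_rot: [[0.131, 0.991, -0.001], [0.991, -0.131, -0.0], [-0.0, -0.001, -1.0]]
force: [0.7, -0.1, -0.8]
grip_width: 0.0247
gripper_force: 34.4
```

{"method": "servo_tool", "body": {
  "commands": "0 0 0 0; 0 0 0 0; 0 0 0.2 0; 0 0 0.4 0; 0 0 0.6 0; 0 0 0.6 0; 0 0 0.6 0; 0 0 0.6 0"
}}

```text
time: 18.77
tcp_pos: [0.5431, 0.2367, 0.0557]
eef_rot: [[0.131, 0.991, -0.0], [0.991, -0.131, -0.0], [-0.0, -0.0, -1.0]]
force: [0.5, -0.6, 0.1]
grip_width: 0.0247
gripper_force: 34.4
```

```bash
python3 -c "
from h import *
go(.543,.2355,.0545,-7.5)"
```

```text
go -0.12 0.01 0.12 -0.0 | pos [0.5431 0.2367 0.0557] yaw -7.5 t 18.8
```

{"method": "servo_tool", "body": {
  "commands": "-0.1 0 0.1 0; -0.1 0 0.15 0; -0.1 0 0.15 0; -0.1 0 0.15 0"
}}

```text
time: 19.1
tcp_pos: [0.5433, 0.236, 0.0548]
eef_rot: [[0.131, 0.991, 0.001], [0.991, -0.131, 0.0], [0.0, 0.001, -1.0]]
force: [-1.9, 1.7, 4.7]
grip_width: 0.0247
gripper_force: 34.6
```

{"method": "servo_tool", "body": {
  "commands": "0 0 0 0; 0 0 0 0; 0 0 0 0; 0 0 0 0",
  "hand": 0.75
}}

```text
time: 19.43
tcp_pos: [0.5428, 0.2355, 0.0538]
eef_rot: [[0.131, 0.991, -0.0], [0.991, -0.131, -0.0], [-0.0, -0.0, -1.0]]
force: [0.1, 0.5, -0.8]
grip_width: 0.0641
gripper_force: 0.0
```

{"method": "servo_tool", "body": {
  "commands": "0 0 -1 0; 0 0 -2.5 0; 0 0 -4.5 0; 0 0 -7 0; 0 0 -10 0; 0 0 -12.5 0; 0 0 -14 0; 0 0 -14 0"
}}

```text
time: 20.1
tcp_pos: [0.5455, 0.2363, 0.1997]
eef_rot: [[0.131, 0.991, 0.009], [0.991, -0.131, 0.002], [0.003, 0.008, -1.0]]
force: [0.1, -0.5, 0.1]
grip_width: 0.0642
gripper_force: 0.0
```

```bash
python3 - <<'E'
from seg import *
im,d,c,W=grab('wrist');save('w5',im)
P=np.array([[pt(c,W,(r,q),d[r,q]) if d[r,q]>0 else np.zeros(3)+9 for q in range(560)] for r in range(420)])
m=(np.hypot(P[...,0]-.543,P[...,1]-.235)<.06)&(P[...,2]>.075)&(P[...,2]<.1)
print('stamp top',P[m].mean(0),P[m].max(0)-P[m].min(0),P[m][:,2].max())
go(.5565,-.403,.20,90)
E
```

```text
stamp top [0.5433 0.2393 0.0879] [0.0266 0.0268 0.0165] 0.09246627106245836
go -63.18 9.61 -0.37 -97.5 | pos [0.5443 0.236  0.1969] yaw -7.5 t 20.1
```

View pics/w5.png

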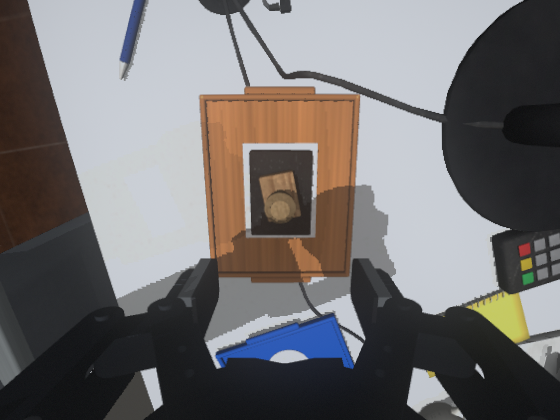

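The stamp is upright in the middle of the pad, with its top at (205,281) and about 3 mm off. The tamper is next, with fingers along x, where the neighbours leave clearance.

{"method": "servo_tool", "body": {
  "commands": "-2 0.3 0 0; -5 0.8 0 0; -9 1.4 0 0; -13 2 0 0; -17 2.6 0 0; -21 3.2 0 0; -25 3.8 0 0; -29 4.4 0 0",
  "hand": 0.75
}}

```text
time: 20.82
tcp_pos: [0.5471, -0.0591, 0.1923]
eef_rot: [[0.131, 0.991, -0.003], [0.991, -0.131, 0.001], [0.001, -0.003, -1.0]]
force: [1.1, 0.3, -0.1]
grip_width: 0.0644
gripper_force: 0.0
```

{"method": "servo_tool", "body": {
  "commands": "-4 0.6 0 0; -8 1.2 0 0; -12 1.8 0 0; -16 2.4 0 0; -20 3 0 0; -24 3.6 0 0; -27.5 4.2 0 0; -30.5 4.6 0 0"
}}

```text
time: 21.48
tcp_pos: [0.5528, -0.368, 0.1918]
eef_rot: [[0.133, 0.991, -0.002], [0.991, -0.133, 0.002], [0.002, -0.003, -1.0]]
force: [0.3, 0.4, 0.4]
grip_width: 0.0644
gripper_force: 0.0
```

{"method": "servo_tool", "body": {
  "commands": "-2 0.3 0 0; -3 0.5 0 0; -3.6 0.6 0 0; -3.7 0.6 0 0; -3.7 0.6 0 0; -3.7 0.6 0 0"
}}

```text
time: 21.98
tcp_pos: [0.5553, -0.402, 0.1939]
eef_rot: [[0.13, 0.992, -0.0], [0.992, -0.13, 0.001], [0.001, -0.001, -1.0]]
force: [-0.4, 0.8, -0.2]
grip_width: 0.064
gripper_force: 0.0
```

```bash
python3 -c "
from h import *
go(.5565,-.403,.046,-7.5)"
```

```text
go -0.09 0.14 14.79 0.0 | pos [ 0.5553 -0.402   0.1939] yaw -7.5 t 22.0
```

{"method": "servo_tool", "body": {
  "commands": "-0.1 0.1 2 0; -0.1 0.1 4.5 0; -0.1 0.1 7 0; -0.1 0.1 9.5 0; -0.1 0.1 11.8 0; -0.1 0.1 13.5 0; -0.1 0.1 14.4 0; -0.1 0.1 14.7 0"
}}

```text
time: 22.65
tcp_pos: [0.5554, -0.4027, 0.0453]
eef_rot: [[0.13, 0.991, -0.002], [0.991, -0.13, 0.002], [0.002, -0.003, -1.0]]
force: [-0.0, 0.4, 0.1]
grip_width: 0.0636
gripper_force: 0.0
```

{"method": "servo_tool", "body": {
  "commands": "0 0 0 0; 0 0 0 0; 0 0 0 0; 0 0 0 0"
}}

```text
time: 22.98
tcp_pos: [0.5568, -0.4052, 0.0489]
eef_rot: [[0.131, 0.991, 0.002], [0.991, -0.131, -0.002], [-0.002, 0.002, -1.0]]
force: [0.3, -0.3, -0.7]
grip_width: 0.0642
gripper_force: 0.0
```

{"method": "servo_tool", "body": {
  "commands": "0 0 0 0; 0 0 0 0; 0 0 0 0; 0 0 0 0; 0 0 0 0; 0 0 0 0",
  "hand": 0,
  "grip_force": 70
}}

```text
time: 23.48
tcp_pos: [0.5561, -0.4048, 0.048]
eef_rot: [[0.131, 0.991, 0.0], [0.991, -0.131, -0.0], [-0.0, 0.0, -1.0]]
force: [-2.9, 0.6, 5.8]
grip_width: 0.0342
gripper_force: 69.4
```

{"method": "servo_tool", "body": {
  "commands": "0 0 -0.5 0; 0 0 -1.5 0; 0 0 -3 0; 0 0 -5 0; 0 0 -7 0; 0 0 -9 0; 0 0 -10 0; 0 0 -10 0"
}}

```text
time: 24.15
tcp_pos: [0.5575, -0.406, 0.1516]
eef_rot: [[0.131, 0.991, 0.005], [0.991, -0.131, -0.005], [-0.004, 0.006, -1.0]]
force: [0.0, -0.4, -3.9]
grip_width: 0.0342
gripper_force: 70.1
```

```bash
python3 - <<'E'
from h import *
im,d,c,W=grab('wrist');save('w6',im)
go(.5447,-.083,.145,-7.5)
E
```

```text
go 31.78 -5.42 0.34 -0.0 | pos [ 0.5567 -0.4052  0.1492] yaw -7.5 t 24.2
```

View pics/w6.png

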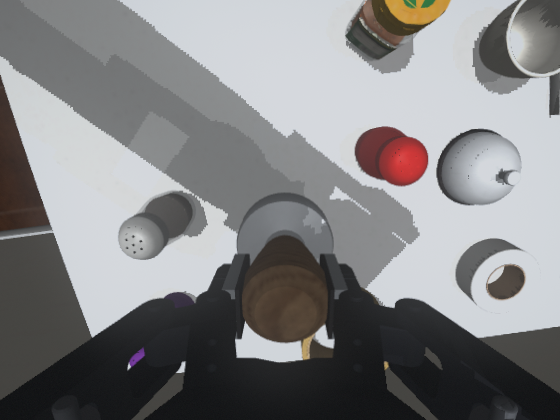

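The tamper is lifted upright, grip at (300,285), and the neighbours are undisturbed. I'll carry it to the big disc.

{"method": "servo_tool", "body": {
  "commands": "1.5 -0.2 0 0; 4 -0.6 0 0; 7.5 -1.2 0 0; 11 -1.8 0 0; 15 -2.5 0 0; 19 -3.2 0 0; 22.5 -3.8 0 0; 26 -4.4 0 0"
}}

```text
time: 24.87
tcp_pos: [0.545, -0.1386, 0.1453]
eef_rot: [[0.131, 0.991, -0.003], [0.991, -0.131, 0.002], [0.001, -0.003, -1.0]]
force: [1.5, -0.2, -4.0]
grip_width: 0.0344
gripper_force: 70.2
```

{"method": "servo_tool", "body": {
  "commands": "2.6 -0.5 0 0; 4.4 -0.8 0 0; 5.4 -1 0 0; 5.8 -1 0 0; 5.8 -1 0 0; 5.8 -1 0 0; 5.8 -1 0 0; 5.8 -1 0 0"
}}

```text
time: 25.53
tcp_pos: [0.5443, -0.0833, 0.1472]
eef_rot: [[0.133, 0.991, 0.0], [0.991, -0.133, -0.0], [-0.0, 0.0, -1.0]]
force: [0.1, 0.1, -3.7]
grip_width: 0.0341
gripper_force: 70.2
```

```bash
python3 -c "
from h import *
go(.5447,-.083,.058,-7.5)"
```

```text
go 0.04 0.03 8.92 -0.1 | pos [ 0.5443 -0.0833  0.1472] yaw -7.6 t 25.5
```

{"method": "servo_tool", "body": {
  "commands": "0 0 1.2 0; 0 0 2.8 0; 0 0 4.4 0; 0 0 6 0; 0 0 7.2 0; 0 0 7.9 0; 0 0 8.1 0; 0 0 8.1 0"
}}

```text
time: 26.2
tcp_pos: [0.544, -0.0823, 0.0657]
eef_rot: [[0.132, 0.991, -0.001], [0.991, -0.132, 0.0], [0.0, -0.001, -1.0]]
force: [-0.3, 0.1, -2.6]
grip_width: 0.0342
gripper_force: 70.2
```

{"method": "servo_tool", "body": {
  "commands": "0 0 0 0; 0 0 0 0; 0 0 0.2 0; 0 0 0.4 0; 0 0 0.6 0; 0 0 0.8 0; 0 0 0.8 0; 0 0 0.8 0"
}}

```text
time: 26.87
tcp_pos: [0.5442, -0.0822, 0.0581]
eef_rot: [[0.131, 0.991, -0.0], [0.991, -0.131, 0.0], [-0.0, -0.0, -1.0]]
force: [-0.1, -0.4, -3.3]
grip_width: 0.0342
gripper_force: 70.2
```

```bash
python3 -c "
from h import *
go(.5447,-.083,.058,-7.5);print(manip.state()['force'])"
```

```text
go -0.07 0.06 0.01 -0.0 | pos [ 0.5442 -0.0822  0.0581] yaw -7.5 t 26.9
[-0.0970444  -0.36436429 -3.31471765]
```

{"method": "servo_tool", "body": {
  "commands": "0 0 0.1 0; 0 0 0.15 0; 0 0 0.15 0; 0 0 0.15 0"
}}

```text
time: 27.2
tcp_pos: [0.5444, -0.0823, 0.058]
eef_rot: [[0.131, 0.991, -0.001], [0.991, -0.131, 0.0], [-0.0, -0.001, -1.0]]
force: [-4.5, 1.3, 7.2]
grip_width: 0.0341
gripper_force: 71.3
```

{"method": "servo_tool", "body": {
  "commands": "0 0 0 0; 0 0 0 0; 0 0 0 0; 0 0 0 0",
  "hand": 0.75
}}

```text
time: 27.53
tcp_pos: [0.5445, -0.0823, 0.0568]
eef_rot: [[0.131, 0.991, 0.001], [0.991, -0.131, -0.0], [-0.0, 0.001, -1.0]]
force: [-0.2, -0.1, 0.5]
grip_width: 0.0638
gripper_force: 0.0
```

{"method": "servo_tool", "body": {
  "commands": "0 0 -1 0; 0 0 -2.5 0; 0 0 -4.5 0; 0 0 -7 0; 0 0 -10 0; 0 0 -12.5 0; 0 0 -14 0; 0 0 -14 0"
}}

```text
time: 28.2
tcp_pos: [0.5467, -0.0831, 0.202]
eef_rot: [[0.131, 0.991, 0.009], [0.991, -0.131, -0.003], [-0.002, 0.009, -1.0]]
force: [0.1, -0.5, 0.8]
grip_width: 0.0638
gripper_force: 0.0
```

```bash
python3 - <<'E'
from h import *
np.set_printoptions(precision=4,suppress=True)
im,d,c,W=grab('wrist');save('w7',im)
P=np.array([[pt(c,W,(r,q),d[r,q]) if d[r,q]>0 else np.zeros(3)+9 for q in range(560)] for r in range(420)])
m=(np.hypot(P[...,0]-.545,P[...,1]+.083)<.06)&(P[...,2]>.08)&(P[...,2]<.12)
print('tamper top',(P[m].max(0)+P[m].min(0))/2,P[m].max(0)-P[m].min(0),P[m][:,2].max())
go(.4525,-.402,.19,90);go(.4525,-.402,.19,-7.5)
E
```

```text
tamper top [ 0.545  -0.0814  0.0892] [0.0372 0.0368 0.0184] 0.09836318975368094
go -32.88 -5.03 0.94 -97.5 | pos [ 0.5455 -0.0826  0.1993] yaw -7.5 t 28.2
go -32.88 -5.03 0.94 -0.0 | pos [ 0.5455 -0.0826  0.1993] yaw -7.5 t 28.2
```

View pics/w7.png

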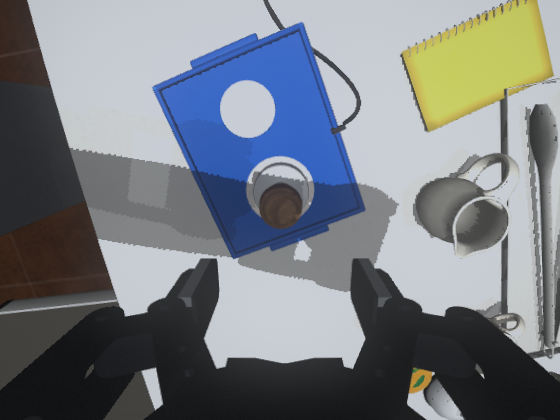

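The tamper stands centred on the big disc, foot at (190,280). The shaker is next.

{"method": "servo_tool", "body": {
  "commands": "-1.5 -0.2 0 0; -4 -0.6 0 0; -7.5 -1.2 0 0; -11.5 -1.8 0 0; -15.5 -2.4 0 0; -19.5 -3 0 0; -23 -3.5 0 0; -26.5 -4 0.5 0",
  "hand": 0.85
}}

```text
time: 28.92
tcp_pos: [0.4686, -0.3412, 0.1907]
eef_rot: [[0.132, 0.991, -0.001], [0.991, -0.132, 0.001], [0.001, -0.001, -1.0]]
force: [1.1, 0.1, 0.2]
grip_width: 0.0728
gripper_force: 0.0
```

{"method": "servo_tool", "body": {
  "commands": "-3 -0.5 0 0; -5 -0.8 0 0; -6 -1 0 0; -6.4 -1 0 0; -6.4 -1 0 0; -6.4 -1 0 0; -6.4 -1 0 0; -6.4 -1 0 0"
}}

```text
time: 29.58
tcp_pos: [0.452, -0.4006, 0.1917]
eef_rot: [[0.13, 0.992, -0.0], [0.992, -0.13, 0.0], [0.0, -0.0, -1.0]]
force: [-1.0, -0.0, -0.9]
grip_width: 0.0724
gripper_force: 0.0
```

```bash
python3 -c "
from h import *
go(.4525,-.402,.036,-7.5)"
```

```text
go -0.13 0.07 15.57 0.0 | pos [ 0.452  -0.4006  0.1917] yaw -7.5 t 29.6
```

{"method": "servo_tool", "body": {
  "commands": "-0.1 0.1 2 0; -0.1 0.1 4.5 0; -0.1 0.1 7 0; -0.1 0.1 9.5 0; -0.1 0.1 12 0; -0.1 0.1 14 0; -0.1 0.1 15.1 0; -0.1 0.1 15.5 0"
}}

```text
time: 30.25
tcp_pos: [0.4517, -0.4012, 0.0346]
eef_rot: [[0.131, 0.991, -0.002], [0.991, -0.131, 0.003], [0.003, -0.003, -1.0]]
force: [0.9, 0.2, -0.0]
grip_width: 0.0727
gripper_force: 0.0
```

{"method": "servo_tool", "body": {
  "commands": "0 0 0 0; 0 0 0 0; 0 0 0 0; 0 0 0 0"
}}

```text
time: 30.58
tcp_pos: [0.4531, -0.4038, 0.0383]
eef_rot: [[0.131, 0.991, 0.002], [0.991, -0.131, -0.002], [-0.002, 0.002, -1.0]]
force: [0.6, -0.7, 0.6]
grip_width: 0.0722
gripper_force: 0.0
```

{"method": "servo_tool", "body": {
  "commands": "0 0 0 0; 0 0 0 0; 0 0 0 0; 0 0 0 0; 0 0 0 0; 0 0 0 0",
  "hand": 0,
  "grip_force": 50
}}

```text
time: 31.08
tcp_pos: [0.4527, -0.4034, 0.0376]
eef_rot: [[0.131, 0.991, 0.001], [0.991, -0.131, -0.001], [-0.001, 0.001, -1.0]]
force: [-1.3, 0.5, 5.7]
grip_width: 0.0362
gripper_force: 50.2
```

{"method": "servo_tool", "body": {
  "commands": "0 0 -0.5 0; 0 0 -1.5 0; 0 0 -3 0; 0 0 -5 0; 0 0 -7 0; 0 0 -9 0; 0 0 -11 0; 0 0 -11.5 0"
}}

```text
time: 31.75
tcp_pos: [0.4536, -0.4043, 0.1559]
eef_rot: [[0.131, 0.991, 0.004], [0.991, -0.131, -0.005], [-0.004, 0.005, -1.0]]
force: [0.4, -0.1, -1.1]
grip_width: 0.0362
gripper_force: 49.6
```

```bash
python3 - <<'E'
from h import *
im,d,c,W=grab('wrist');save('w8',im)
go(.523,.0045,.15,-7.5)
E
```

```text
go 41.43 1.53 0.36 -0.0 | pos [ 0.4535 -0.4042  0.1552] yaw -7.5 t 31.8
```

View pics/w8.png

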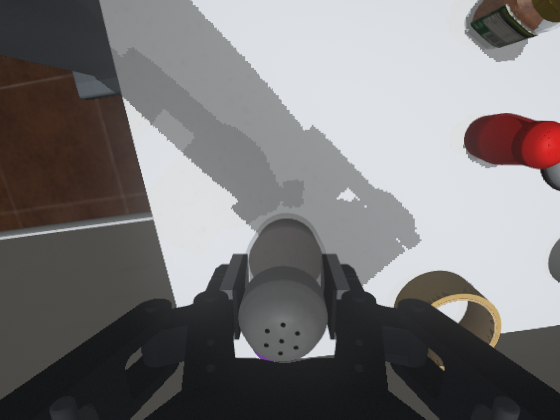

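The grey-topped shaker is held upright, top at (318,283). I'll carry it to the small disc, above the height of the tamper.

{"method": "servo_tool", "body": {
  "commands": "1.5 0.1 -0.5 0; 4 0.2 -1 0; 7.5 0.3 -2 0; 11.5 0.4 -2.5 0; 15.5 0.6 -2.5 0; 19.5 0.7 -2.5 0; 23.5 0.9 -2.5 0; 27.5 1 -2.5 0"
}}

```text
time: 32.47
tcp_pos: [0.4972, -0.1285, 0.1751]
eef_rot: [[0.131, 0.991, -0.002], [0.991, -0.131, 0.002], [0.001, -0.003, -1.0]]
force: [0.8, 0.0, -1.8]
grip_width: 0.0362
gripper_force: 49.6
```

{"method": "servo_tool", "body": {
  "commands": "4 0.1 0 0; 7.5 0.3 0 0; 10.5 0.4 0 0; 12.6 0.5 0 0; 13.6 0.5 0 0; 13.9 0.5 0 0; 13.9 0.5 0 0; 13.9 0.5 0 0"
}}

```text
time: 33.13
tcp_pos: [0.5211, 0.0048, 0.1762]
eef_rot: [[0.132, 0.991, -0.001], [0.991, -0.132, -0.0], [-0.0, -0.001, -1.0]]
force: [-0.1, -0.2, -0.3]
grip_width: 0.0358
gripper_force: 49.6
```

{"method": "servo_tool", "body": {
  "commands": "0 0 0 0; 0 0 0 0; 0 0 0 0; 0 0 0 0"
}}

```text
time: 33.47
tcp_pos: [0.5216, 0.0049, 0.1767]
eef_rot: [[0.132, 0.991, 0.0], [0.991, -0.132, -0.0], [-0.0, 0.0, -1.0]]
force: [0.8, 0.3, -1.1]
grip_width: 0.0359
gripper_force: 49.6
```

```bash
python3 -c "
from h import *
go(.523,.0045,.0475,-7.5)"
```

```text
go -0.02 0.15 12.92 -0.1 | pos [0.5216 0.0049 0.1767] yaw -7.6 t 33.5
```

{"method": "servo_tool", "body": {
  "commands": "0 0.1 1.8 0; 0 0.1 4 0; 0 0.1 6.4 0; 0 0.1 8.6 0; 0 0.1 10.4 0; 0 0.1 11.6 0; 0 0.1 12 0; 0 0.1 12 0"
}}

```text
time: 34.13
tcp_pos: [0.5221, 0.0053, 0.056]
eef_rot: [[0.132, 0.991, -0.002], [0.991, -0.132, 0.0], [0.0, -0.002, -1.0]]
force: [0.3, -0.7, -0.1]
grip_width: 0.0361
gripper_force: 49.6
```

{"method": "servo_tool", "body": {
  "commands": "0 0 0 0; 0 0 0 0; 0 0 0.2 0; 0 0 0.4 0; 0 0 0.6 0; 0 0 0.8 0; 0 0 0.8 0; 0 0 0.8 0"
}}

```text
time: 34.8
tcp_pos: [0.5224, 0.0054, 0.0485]
eef_rot: [[0.131, 0.991, -0.0], [0.991, -0.131, 0.0], [0.0, -0.0, -1.0]]
force: [0.3, 0.0, -1.2]
grip_width: 0.0356
gripper_force: 49.6
```

```bash
python3 -c "
from h import *
go(.523,.0045,.0475,-7.5);print(manip.state()['force'])"
```

```text
go -0.08 0.07 0.10 -0.0 | pos [0.5224 0.0054 0.0485] yaw -7.5 t 34.8
[ 0.26551171  0.02168017 -1.1820246 ]
```

{"method": "servo_tool", "body": {
  "commands": "0 0 0.1 0; 0 0 0.2 0; 0 0 0.2 0; 0 0 0.2 0"
}}

```text
time: 35.13
tcp_pos: [0.5228, 0.0054, 0.0476]
eef_rot: [[0.131, 0.991, -0.0], [0.991, -0.131, -0.0], [-0.0, -0.0, -1.0]]
force: [-2.2, 0.7, 6.5]
grip_width: 0.036
gripper_force: 50.6
```

{"method": "servo_tool", "body": {
  "commands": "0 0 0 0; 0 0 0 0; 0 0 0 0; 0 0 0 0",
  "hand": 0.85
}}

```text
time: 35.47
tcp_pos: [0.5226, 0.0054, 0.0467]
eef_rot: [[0.131, 0.991, 0.0], [0.991, -0.131, -0.0], [0.0, 0.0, -1.0]]
force: [-0.1, -0.1, 0.2]
grip_width: 0.0726
gripper_force: 0.0
```

{"method": "servo_tool", "body": {
  "commands": "0 0 -1 0; 0 0 -2.5 0; 0 0 -4.5 0; 0 0 -7 0; 0 0 -10 0; 0 0 -13.5 0; 0 0 -16 0; 0 0 -17 0"
}}

```text
time: 36.13
tcp_pos: [0.5247, 0.005, 0.2222]
eef_rot: [[0.131, 0.991, 0.008], [0.991, -0.131, -0.002], [-0.001, 0.008, -1.0]]
force: [0.5, -0.6, 0.4]
grip_width: 0.0724
gripper_force: 0.0
```

{"method": "servo_tool", "body": {
  "commands": "4 0 -2 0; 8 0 -4 0; 12 0 -6 0; 15 0 -7 0; 17 0 -8 0; 17 0 -8 0; 17 0 -8 0; 17 0 -8 0"
}}

```text
time: 36.8
tcp_pos: [0.5443, 0.1733, 0.2953]
eef_rot: [[0.132, 0.991, -0.002], [0.991, -0.132, -0.001], [-0.001, -0.002, -1.0]]
force: [0.0, 0.6, -0.5]
grip_width: 0.0727
gripper_force: 0.0
```

```bash
python3 - <<'E'
from seg import *
im,d,c,W=grab('wrist');save('w9',im)
P=np.array([[pt(c,W,(r,q),d[r,q]) if d[r,q]>0 else np.zeros(3)+9 for q in range(560)] for r in range(420)])
y=np.array([.523-.5446,.0044+.0829]);y/=np.linalg.norm(y);x=np.array([y[1],-y[0]])
for n,(a,b,lo) in dict(tamper=(.5446,-.0829,.085),shaker=(.523,.0044,.085),stamp=(.543,.2355,.075)).items():
    m=(np.hypot(P[...,0]-a,P[...,1]-b)<.05)&(P[...,2]>lo)&(P[...,2]<.12)
    if m.sum(): q=(P[m].max(0)+P[m].min(0))/2;print(n,q[:2],'top',np.percentile(P[m][:,2],99),'off mm',1000*((q[:2]-[a,b])@x),1000*((q[:2]-[a,b])@y))
im,d,c,W=grab('top');save('top1',im)
print(manip.state()['time'],manip.state()['tcp_pos'])
E
```

```text
tamper [ 0.5432 -0.0664] top 0.08991047078143377 off mm 2.6509374544109234 16.372144398847748
shaker [0.5227 0.0067] top 0.09952036890807867 off mm 0.2446427366107921 2.3524556003495753
stamp [0.5432 0.2367] top 0.09207986324310481 off mm 0.5300438192049691 1.1554661900390875
36.9 [0.5444 0.1728 0.2953]
```

View pics/w9.png

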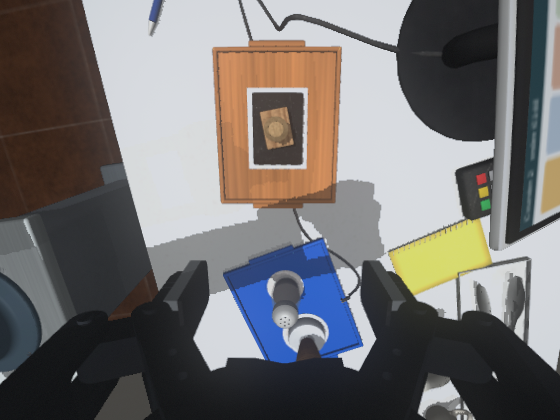

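View pics/top1.png

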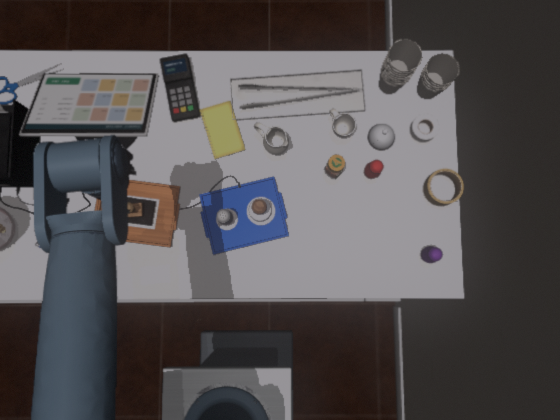

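Both kits are made up. The wrist view has the stamp on the pad at (128,277) and the shaker on the small disc at (288,288). The top view shows the tamper centred on the big disc at (208,261). The 16 mm the wrist script gave for the tamper comes from the gripper hiding part of it; unobstructed it was about 2 mm off. The jar is still at (163,337).

```bash
python3 -c "
from h import *
print(workorder.finish_job())"
```

```text
the job is handed in; nothing more can be done
None
```

The job is handed in at about 37 s: tamper, shaker, ink pad and stamp all measured within about 4 mm of their marks, the spice jar was left where it stood, and no verdict came back.

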